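Slide the dessert slate out over the end of the pass ledge

TASK

Push the dark slate, with the ramekin riding on it, along the raised wooden ledge towards the end where the round steel tray lies, until about 4 cm of it sticks out straight past that end of the ledge, so that a waiter can get his fingers under it. Only push with the fingertips: do not lift or tilt the slate, do not touch the ramekin, and leave the tray, fruit bowl, glass and bottle where they stand. Finish with the hand clear.

Things in the scene. Friction and masses are not known exactly. Their poses are not given: they have to be found in the camera images.
- ledge: fixed raised ledge: a light wooden board on two steel legs, 160 (its x) x 300 (its y, the long axis) mm, top surface flat, without rim, 80 mm above the counter. Origin at the middle of its footprint, at counter height. Its two ends are at y = +150 and -150 mm. It stands turned by up to 0.3 rad from the world's y axis.
- slate: loose flat rectangular dark grey slate, 100 (x) x 150 (y, the long axis, roughly along the ledge) x 8 mm thick, about 0.3 kg, lying flat near the middle of the ledge's top, up to 0.15 rad askew. Origin at the centre of its underside. It slides on the wood with ordinary friction (pushing takes some 2 to 6 N) and falls if more than half sticks out.
- slate_left (a point): middle of the slate's short edge at the slate's +y end (75 mm from its centre, half way up the thickness)
- slate_right (a point): middle of the slate's short edge at the slate's -y end (75 mm from its centre, half way up the thickness)
- ramekin: loose small white open ceramic cup, 68 mm across the rim, 42 mm high, 0.15 kg, standing near the middle of the slate (within 13 mm). Origin at the centre of its underside. Not to be touched; it rides along when the slate is pushed smoothly.
- tray: loose round steel tray, 180 mm across, 14 mm high, lying on the counter some 270 mm from the ledge's middle off one of the ledge's two ends; it shows the end to push towards. Which end changes. Origin at the centre of its underside.
- fruit_bowl: loose white bowl of citrus fruit, 170 mm across, 84 mm high over the fruit, standing on the counter off the other end of the ledge, some 270 mm from the ledge's middle. Origin at the centre of its underside.
- tulip_glass: loose empty stemmed glass, 68 mm across, 165 mm high, standing on the counter beyond the ledge (on its +x side). Origin at the centre of its underside.
- squeeze_bottle: loose white squeeze bottle with grey nozzle, 56 mm across, 172 mm high, standing on the counter beyond the ledge (on its +x side). Origin at the centre of its underside.
Not all that is in view belongs to the job. There is more than one size of the slate; the job needs the middle-sized.

How it is judged:
At the end, for the whole second after the job is handed in: The slate lies flat and at rest on the ledge, 28 to 52 mm of it sticking out past the ledge's end on the tray's side, within 0.12 rad of straight and within 30 mm of the ledge's centre line; the ramekin stands upright on it, within 30 mm of its middle in each direction (((y of tray in the frame of ledge above 0 m and y of slate_left in the frame of ledge between 0.178 and 0.202 m) or (y of tray in the frame of ledge below 0 m and y of slate_right in the frame of ledge between -0.202 and -0.178 m)) and angle between the y axis of slate and the y axis of ledge, either way round below 0.12 rad and x of slate in the frame of ledge between -0.03 and 0.03 m and z of slate in the frame of ledge between 0.076 and 0.084 m and angle between slate's own z axis and vertical below 0.04 rad and linear speed of each of slate, ramekin below 0.01 m/s and x of ramekin in the frame of slate between -0.03 and 0.03 m and y of ramekin in the frame of slate between -0.03 and 0.03 m and angle between ramekin's own z axis and vertical below 0.08 rad); the robot touches nothing.
It fails at once if the slate is lifted or tilted up (z of slate in the frame of ledge above 0.088 m or angle between slate's own z axis and vertical above 0.12 rad).
It fails at once if the slate falls off the ledge (z of slate in the frame of ledge below 0.07 m).
It fails at once if the ramekin is touched by the robot (contact force between any of the fingers, the arm and ramekin above 0.5 N).
It fails at once if the tray, fruit bowl, glass or bottle is moved (distance of any of tray, fruit_bowl, tulip_glass, squeeze_bottle from where it was at the start of the episode above 0.02 m).
It fails at once if the ramekin, glass or bottle is tipped (angle between any of ramekin, tulip_glass, squeeze_bottle's own z axis and vertical above 0.3 rad).
It also fails if it takes over 40 s, if anything falls off the work surface, if the arm or the gripper's body presses on something with over 40 N, if the wrist force passes 120 N, or if a joint passes its speed limit or range.

ROBOT

A 6-joint arm with a two-finger parallel gripper is mounted at the origin on the work surface. World frame = base frame: x ahead of the robot, y to its left, z up, the work surface at z = 0. Lengths are in m, angles in rad, forces in N, time in s.
With the tool pointing down it reaches from about 0.25 to 0.725 m from the base axis. Payload 4 kg.
Tool frame: the origin (TCP) lies at the very end of the fingers, on their centre line; the grasp point (between the pads) lies 19 mm behind it; x points along the fingers, z is the direction in which the jaws open and shut, and the axes are right-handed (so a half turn about x gives the same grasp; the last joint's range is limited). The gripper opens to 85 mm and grips with 20 to 120 N. Pads are 22 mm wide; open, the fingers measure 114 mm over their backs; the gripper's body (76 mm by 85 mm) begins 54 mm behind the grasp point. The pads swing forward as they close: fully open they stand 13 mm farther back than shut.
Start: joints at [-1.286, 0.241, 0.005, 1.335, 0, 1.571], TCP at [0.14, -0.48, 0.231] pointing down, gripper open.
Joint ranges: [-2.72, 2.72], [-1.05, 1.87], [-1.09, 1.28], [-1.99, 2.15], [-1.42, 1.44], [-3.14, 3.14]. Speed limits (rad/s): [2.79, 2.79, 3.14, 3.14, 3.14, 3.14].

INTERFACE

Orientations are given as a unit quaternion [x, y, z, w].
In Python, from workcell import bot gives the robot as it stands.
- The arm moves only by the tool step_arm, never from a script. Its argument "series" is a list of rows, each an object of numbers: "x", "y", "z": the shift along the world's x, y, z in cm; "twist": the turn about the world's z in degrees; "jaw": the finger opening in cm, from 0 to 8.54. In form: [{"x": .., "y": .., "z": .., "twist": .., "jaw": ..}, ...]. A call has 1 to 10 rows; each row is the pose to reach, as a shift and turn from the pose measured when the call began; what a row does not reach only later rows make up. A row lasts 1/12 s, in which the tool goes at most 41.7 mm and 7.16 degrees, less where a joint would pass 70% of its speed; a pose out of reach is approached as far as the arm can. A call with a gripper value outside its range is refused whole. The fingers move at their own pace and stop on an object; the grip force is fixed at half the most. Time passes only in rows, so rows that repeat a pose let the fingers close. It gives the time, the measured TCP pose, the force and the opening at its end, in the units of the state.
- bot.get_obs(): the state, without advancing time (a new reading comes with each control period).
- bot.camera(name): name is "scene" or "top" or "wrist"; returns (picture, depth): 384x512x3 uint8, red, green, blue; 384x512 float32, m along the optical axis (not along the pixel's ray), 0 where there is no reading.
- bot.camera_info(name): a dict with "camera_matrix" (3x3 intrinsics, pixels), "R" (3x3) and "t" (3): a world point X has camera coordinates R X + t; the wrist camera has in their place "mount" (4x4, takes a point from camera to tool coordinates, whose origin is the TCP and whose axes are the tool frame's). Camera axes: x right, y down, z forward; pixel columns grow to the right and rows downward; lengths in m; the calibration is good to about 2 mm. A picture is of the moment at which its call begins: read the wrist's pose just before it. camera_info takes no time and is no camera call.
- bot.job_done(): hands the job in, once; it reports no verdict.
The state is a dict: "clock": time; "joint_pos": joint angles; "joint_vel": joint speeds; "tau": joint torques, N m; "eef_pos": TCP position; "tool_rot": TCP orientation; "ft_force": force on the tool from outside, world axes, zero at the start; "ft_torque": the same for the moment, N m; "grip_width": finger opening in m.
Only numpy, scipy, OpenCV 4.12 (cv2) and the standard library are available. Lean on these libraries where they do the work, as an engineer would, in place of code of your own. Each camera call takes 0.05 s, during which the arm holds its last target.

## Working session

There is one attempt and no reset: what is moved stays moved. The work goes in short steps, Python scripts to look and compute and a tool call to move; the robot and the scene stay as the last step left them, time stands still between calls to the robot, and variables do not carry over. Pictures are saved under pics/ and viewed, and the job is handed in when it is done.

Besides the shell and the picture viewer there is one more tool, called in YAML: its name, and indented under it one key for each argument. step_arm: Moves the arm, as the interface text tells. Its arguments: {"type":"object","properties":{"series":{"type":"array","items":{"type":"object","properties":{"x":{"type":"number"},"y":{"type":"number"},"z":{"type":"number"},"twist":{"type":"number"},"jaw":{"type":"number"}}}}},"required":["series"]}

```bash
mkdir -p pics; cat > h.py <<'E'
import numpy as np,cv2
from workcell import bot
def snap(n,f):
    p,d=bot.camera(n); cv2.imwrite(f'pics/{f}.png',p[:,:,::-1]); np.savez(f'pics/{f}.npz',p=p,d=d); return p,d
def world(n,d):
    i=bot.camera_info(n);K=np.array(i['camera_matrix']);R=np.array(i['R']);t=np.array(i['t'])
    v,u=np.mgrid[:d.shape[0],:d.shape[1]]
    c=np.stack([(u-K[0,2])/K[0,0]*d,(v-K[1,2])/K[1,1]*d,d],-1)
    return (c-t)@R
E
python3 - <<'E'
from h import *
for n in('top','scene'):
    p,d=snap(n,n+'0'); print(bot.camera_info(n))
o=bot.get_obs();print(o['clock'],o['eef_pos'],o['tool_rot'])
E
```

```text
{'camera_matrix': array([[387.74157446,   0.        , 255.06272612],
       [  0.        , 387.74157446, 196.51157956],
       [  0.        ,   0.        ,   1.        ]]), 'R': array([[ 9.10542332e-03, -9.99958538e-01,  1.13751112e-04],
       [-9.86154978e-01, -8.99856676e-03, -1.65581957e-01],
       [ 1.65576115e-01,  1.39551758e-03, -9.86196026e-01]]), 't': array([0.04076555, 0.54507636, 0.89923225])}
{'camera_matrix': array([[399.09680178,   0.        , 253.47651838],
       [  0.        , 399.09680178, 187.18632121],
       [  0.        ,   0.        ,   1.        ]]), 'R': array([[ 0.14673448,  0.98895161,  0.02106431],
       [ 0.6233161 , -0.07590674, -0.77827708],
       [-0.76807944,  0.12732981, -0.6275676 ]]), 't': array([-0.13142927, -0.25997802,  1.65751541])}
0.1 [ 0.14032784 -0.47930968  0.2305081 ] [ 0.42438274  0.56643235 -0.42357969  0.56536176]
```

View pics/top0.png

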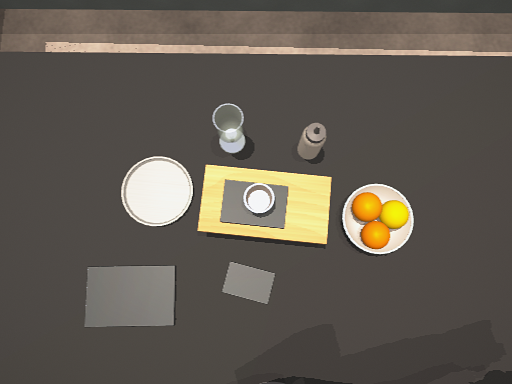

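View pics/scene0.png

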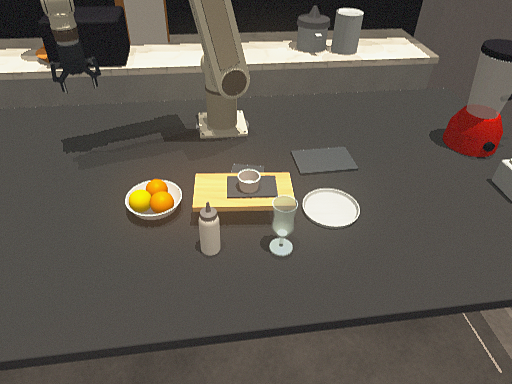

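Top view (left = world +y): the round tray is at (157,191), the bowl at (378,218) and the ledge at (265,205). There are three slates: a large one at (130,296), a small one at (249,282), and one on the ledge under the ramekin at (254,203). The one on the ledge fits. I'll measure it and check it in an enlarged crop.

```bash
cat >> h.py <<'E'
def measure(p,d,dbg=True):
    W=world('top',d); p=p.astype(int)
    z=W[...,2]
    roi=np.zeros(z.shape,bool); roi[150:260,150:345]=True
    top=roi&(z>.07)&(z<.1)&(abs(W[...,0]-.45)<.25)
    sat=p.max(2)-p.min(2)
    out={}
    for n,m in(('ledge',top),('slate',top&(sat<40)&(p.max(2)<110))):
        m=cv2.morphologyEx(m.astype(np.uint8),cv2.MORPH_OPEN,np.ones((3,3)))
        k,l,s,_=cv2.connectedComponentsWithStats(m); b=1+np.argmax(s[1:,4]); m=l==b
        P=W[m]; zz=np.median(P[:,2])
        # reproject at fixed plane handled by depth; fit rectangle
        r=cv2.minAreaRect((P[:,:2]*1000).astype(np.float32))
        box=cv2.boxPoints(r)
        e=[box[1]-box[0],box[2]-box[1]]; e=max(e,key=np.linalg.norm); e=e if e[1]>0 else -e
        a=np.arctan2(-e[0],e[1])
        out[n]=(np.array(r[0]),a)
        if dbg: print(n,'c',np.round(r[0],1),'size',np.round(r[1],1),'yaw',round(a,3),'z',zz.round(4),m.sum())
    c,a=out['ledge']; s,b=out['slate']; R=np.array([[np.cos(a),np.sin(a)],[-np.sin(a),np.cos(a)]])
    print('slate in ledge mm',(R@(s-c)).round(1),'rel yaw',round(b-a,3))
    rm=roi&(z>.11)&(z<.14)
    rr=cv2.minEnclosingCircle((W[rm][:,:2]*1000).astype(np.float32)) if rm.any() else None
    print('ramekin',rr)
    return out,W
E
python3 - <<'E'
from h import *
f=np.load('pics/top0.npz');o,W=measure(f['p'],f['d'])
for n,(u,v) in dict(tray=(157,191),bowl=(378,218),big=(130,296),small=(249,282),slate=(230,200),wood=(310,205)).items(): print(n,W[v,u].round(3))
c=f['p'][150:340,70:350,::-1]; cv2.imwrite('pics/crop0.png',cv2.resize(c,None,fx=2.8,fy=2.8,interpolation=2))
E
```

```text
ledge c [523.6  21.6] size [300.2 160.3] yaw -0.092 z 0.0802 7903
slate c [502.3  19.8] size [17.9 52.9] yaw 0.473 z 0.0875 95
slate in ledge mm [-21.   -3.8] rel yaw 0.565
ramekin ((528.6233520507812, 36.82600784301758), 33.83604431152344)
tray [0.563 0.296 0.005]
bowl [ 0.499 -0.263  0.008]
big [0.303 0.347 0.01 ]
small [0.339 0.059 0.006]
slate [0.529 0.104 0.086]
wood [ 0.52  -0.083  0.078]
```

View pics/crop0.png

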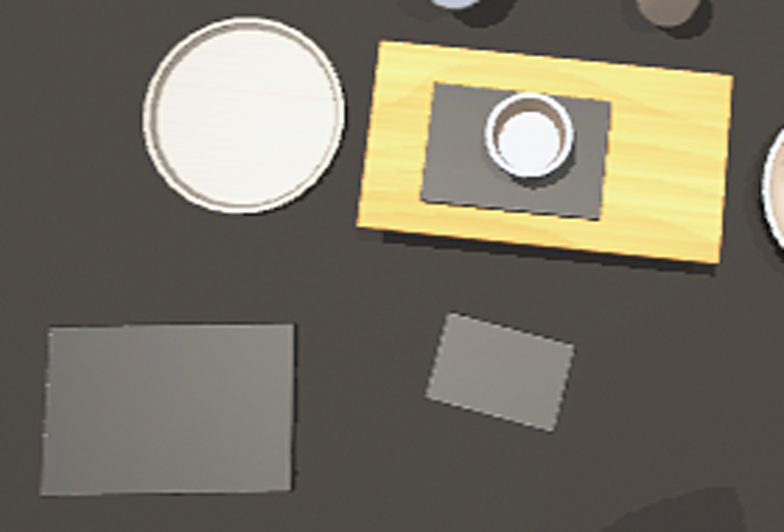

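The crop confirms the middle slate is on the ledge, with a larger and a smaller decoy lying on the counter. The ledge fit matches its given size and height. The slate mask needs fixing.

```bash
sed -i "s/(sat<40)&(p.max(2)<110)/(sat<55)\&(p.max(2)<190)/" h.py; python3 - <<'E'
from h import *
f=np.load('pics/top0.npz');p=f['p'];print(p[200,230],p[205,310],p[215,250])
o,W=measure(p,f['d'])
a=o['ledge'][1];print('tray',W[191,157])
E
```

```text
[139 137 130] [245 229 142] [141 137 131]
ledge c [523.6  21.6] size [300.2 160.3] yaw -0.092 z 0.0802 7903
slate c [521.6  48.3] size [149.5  99.8] yaw -0.101 z 0.0876 1972
slate in ledge mm [-4.4 26.4] rel yaw -0.009
ramekin ((528.6233520507812, 36.82600784301758), 33.83604431152344)
tray [0.56342594 0.29577429 0.00503148]
```

```bash
python3 - <<'E'
from h import *
from scipy.spatial.transform import Rotation as Ro
o=bot.get_obs();R=Ro.from_quat(o['tool_rot']).as_matrix();print(R.round(3));print(o['grip_width'],o['ft_force'])
jz=np.degrees(np.arctan2(R[1,2],R[0,2]));print('jaw dir deg',jz,'want',np.degrees(-0.097),'or +180')
t=np.array([.5216,.0483])-np.array([.101,.995])*(.075+.03);print('above',t,'shift cm',(t-np.array(o['eef_pos'])[:2])*100)
E
```

```text
[[-0.001  0.96   0.281]
 [ 0.002  0.281 -0.96 ]
 [-1.     0.    -0.002]]
0.08527666302780028 [ 0.12117791 -0.37554049 -0.49916023]
jaw dir deg -73.68254676749648 want -5.557690612768986 or +180
above [ 0.510995 -0.056175] shift cm [37.06671648 42.31346756]
```

step_arm:
  series:
    - {"x":2.5,"y":2.9,"twist":4.6,"jaw":4}
    - {"x":5,"y":5.8,"twist":9.2,"jaw":4}
    - {"x":7.5,"y":8.6,"twist":13.8,"jaw":4}
    - {"x":10,"y":11.4,"twist":18.4,"jaw":4}
    - {"x":12.5,"y":14.3,"twist":23,"jaw":4}
    - {"x":15,"y":17.1,"twist":27.6,"jaw":4}
    - {"x":17.5,"y":20,"twist":32.2,"jaw":4}
    - {"x":20,"y":22.8,"twist":36.8,"jaw":4}
    - {"x":22.5,"y":25.7,"twist":41.4,"jaw":4}
    - {"x":25,"y":28.5,"twist":46,"jaw":4}

```text
$.series[0]: bad value
```

step_arm:
  series:
    - {"x":2.5,"y":2.9,"z":0,"twist":4.6,"jaw":4}
    - {"x":5,"y":5.8,"z":0,"twist":9.2,"jaw":4}
    - {"x":7.5,"y":8.6,"z":0,"twist":13.8,"jaw":4}
    - {"x":10,"y":11.4,"z":0,"twist":18.4,"jaw":4}
    - {"x":12.5,"y":14.3,"z":0,"twist":23,"jaw":4}
    - {"x":15,"y":17.1,"z":0,"twist":27.6,"jaw":4}
    - {"x":17.5,"y":20,"z":0,"twist":32.2,"jaw":4}
    - {"x":20,"y":22.8,"z":0,"twist":36.8,"jaw":4}
    - {"x":22.5,"y":25.7,"z":0,"twist":41.4,"jaw":4}
    - {"x":25,"y":28.5,"z":0,"twist":46,"jaw":4}

```text
clock: 0.93
eef_pos: [0.3909, -0.1925, 0.2303]
tool_rot: [0.168, 0.688, -0.168, 0.686]
ft_force: [0.9, -0.8, 0.4]
grip_width: 0.04
```

step_arm:
  series:
    - {"x":2.4,"y":2.7,"z":0,"twist":4.4,"jaw":4}
    - {"x":4.8,"y":5.4,"z":0,"twist":8.8,"jaw":4}
    - {"x":7.2,"y":8.1,"z":0,"twist":13.2,"jaw":4}
    - {"x":9.6,"y":10.8,"z":0,"twist":17.6,"jaw":4}
    - {"x":12,"y":13.6,"z":0,"twist":22,"jaw":4}
    - {"x":12,"y":13.6,"z":-3,"twist":22,"jaw":4}
    - {"x":12,"y":13.6,"z":-6,"twist":22,"jaw":4}
    - {"x":12,"y":13.6,"z":-9,"twist":22,"jaw":4}
    - {"x":12,"y":13.6,"z":-11,"twist":22,"jaw":4}
    - {"x":12,"y":13.6,"z":-11,"twist":22,"jaw":4}

```text
clock: 1.77
eef_pos: [0.5067, -0.0558, 0.1151]
tool_rot: [0.034, 0.711, -0.033, 0.702]
ft_force: [-0.0, 0.0, -0.2]
grip_width: 0.0403
```

```bash
python3 - <<'E'
from h import *
o=bot.get_obs();print(o['eef_pos'],o['tool_rot'],o['ft_force'])
snap('wrist','w1');p,d=snap('scene','s1')
cv2.imwrite('pics/s1c.png',cv2.resize(p[120:260,150:330,::-1],None,fx=4,fy=4,interpolation=2))
print(bot.camera_info('wrist'))
E
```

```text
[ 0.50674253 -0.0557622   0.11514412] [ 0.03372052  0.71093487 -0.03321059  0.70166345] [-0.04225762  0.03598109 -0.21311222]
{'camera_matrix': array([[325.43398348,   0.        , 260.95726415],
       [  0.        , 325.43398348, 190.02035134],
       [  0.        ,   0.        ,   1.        ]]), 'mount': array([[ 1.19605224e-05, -3.27237696e-01,  9.44942057e-01,
        -1.41952397e-01],
       [-6.98998755e-05, -9.44942055e-01, -3.27237694e-01,
         8.46173786e-02],
       [ 9.99999997e-01, -6.21373983e-05, -3.41758748e-05,
        -1.27627344e-04],
       [ 0.00000000e+00,  0.00000000e+00,  0.00000000e+00,
         1.00000000e+00]])}
```

View pics/w1.png

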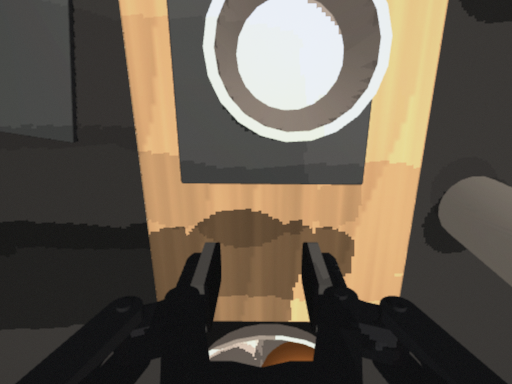

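View pics/s1c.png

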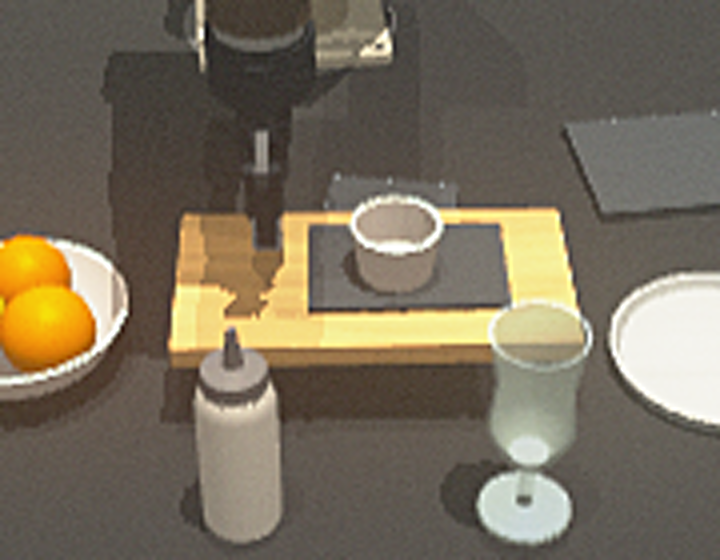

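The wrist view shows the fingertips at (212,243) and (310,243), behind the slate's near edge (row 184, columns 180–365). They need to go about 5 mm towards +x. Next I'll measure the real tip height at this opening.

```bash
python3 - <<'E'
from h import *
f=np.load('pics/w1.npz');d=f['d'];i=bot.camera_info('wrist');K=i['camera_matrix'];M=i['mount']
v,u=np.mgrid[:384,:512]
c=np.stack([(u-K[0,2])/K[0,0]*d,(v-K[1,2])/K[1,1]*d,d,np.ones_like(d)],-1)@M.T
for v in range(240,300,6): print(v,[c[v,u,:3].round(4).tolist() for u in (206,212,310,316)])
m=(abs(c[...,1])<.012)&(abs(c[...,2])<.05)&(c[...,0]<.015)&(d>0)
print(np.percentile(c[m][:,0],[90,99,100]),m.sum())
mt=m&(c[...,0]>-.02);print('y',np.percentile(c[mt][:,1],[1,99]),'z',np.unique(c[mt][:,2].round(3)))
E
```

```text
240 [[0.0352, -0.0089, -0.0336], [0.0361, -0.0094, -0.0301], [0.0351, -0.0089, 0.0297], [0.0342, -0.0084, 0.0332]]
246 [[-0.0096, 0.0117, -0.0253], [-0.0078, 0.0107, -0.0229], [-0.0078, 0.0107, 0.0226], [-0.009, 0.0113, 0.0252]]
252 [[-0.0144, 0.0113, -0.0245], [-0.0142, 0.0112, -0.0219], [-0.0138, 0.011, 0.0217], [-0.0135, 0.0108, 0.0245]]
258 [[-0.019, 0.011, -0.0238], [-0.0189, 0.011, -0.0213], [-0.0196, 0.0114, 0.0209], [-0.0189, 0.011, 0.0236]]
264 [[-0.0237, 0.011, -0.0231], [-0.0236, 0.0109, -0.0206], [-0.0239, 0.0111, 0.0203], [-0.0235, 0.0108, 0.0229]]
270 [[-0.0287, 0.0113, -0.0223], [-0.0256, 0.0093, -0.0204], [-0.0284, 0.0111, 0.0197], [-0.0286, 0.0113, 0.022]]
276 [[-0.0323, 0.011, -0.0217], [-0.0261, 0.0068, -0.0204], [-0.0288, 0.0086, 0.0197], [-0.0327, 0.0112, 0.0214]]
282 [[-0.0362, 0.0109, -0.0211], [-0.0279, 0.0051, -0.0203], [-0.0293, 0.0061, 0.0198], [-0.0364, 0.0111, 0.0208]]
288 [[-0.0391, 0.0103, -0.0206], [-0.0292, 0.0032, -0.0202], [-0.0316, 0.0049, 0.0195], [-0.0391, 0.0103, 0.0204]]
294 [[-0.0374, 0.0064, -0.0211], [-0.029, 0.0, -0.0204], [-0.0316, 0.002, 0.0197], [-0.0384, 0.0071, 0.0207]]
[-0.02239309 -0.00647436 -0.00050266] 15922
y [-0.01041432  0.01163915] z [-0.034 -0.033 -0.032 -0.031 -0.03  -0.029 -0.028 -0.027 -0.026 -0.025
 -0.024 -0.023 -0.022 -0.021 -0.02   0.019  0.02   0.021  0.022  0.023
  0.024  0.025  0.026  0.028  0.029  0.03   0.031  0.032  0.033]
```

step_arm:
  series:
    - {"x":0.4,"y":0,"z":-1,"twist":0,"jaw":4}
    - {"x":0.4,"y":0,"z":-2.2,"twist":0,"jaw":4}
    - {"x":0.4,"y":0,"z":-3.2,"twist":0,"jaw":4}
    - {"x":0.4,"y":0,"z":-3.5,"twist":0,"jaw":4}
    - {"x":0.4,"y":0,"z":-3.5,"twist":0,"jaw":4}
    - {"x":0.4,"y":0,"z":-3.5,"twist":0,"jaw":4}

```text
clock: 2.37
eef_pos: [0.5146, -0.0565, 0.0852]
tool_rot: [0.034, 0.708, -0.034, 0.705]
ft_force: [0.3, 0.0, 0.0]
grip_width: 0.0398
```

step_arm:
  series:
    - {"x":0,"y":0,"z":-0.1,"twist":0,"jaw":4}
    - {"x":0,"y":0,"z":-0.2,"twist":0,"jaw":4}
    - {"x":0,"y":0,"z":-0.2,"twist":0,"jaw":4}
    - {"x":0,"y":0,"z":-0.2,"twist":0,"jaw":4}

```text
clock: 2.7
eef_pos: [0.5147, -0.0565, 0.0835]
tool_rot: [0.034, 0.708, -0.034, 0.705]
ft_force: [-0.5, -1.0, -0.3]
grip_width: 0.0401
```

```bash
python3 - <<'E'
from h import *
print(bot.get_obs()['eef_pos'])
p,d=snap('wrist','w2');i=bot.camera_info('wrist');K=i['camera_matrix'];M=i['mount']
v,u=np.mgrid[:384,:512]
c=np.stack([(u-K[0,2])/K[0,0]*d,(v-K[1,2])/K[1,1]*d,d,np.ones_like(d)],-1)@M.T
for v in range(224,262,3): print(v,[c[v,u,:3].round(4).tolist() for u in (206,212,310,316)])
cv2.imwrite('pics/w2c.png',cv2.resize(p[100:300,130:400,::-1],None,fx=2.9,fy=2.9,interpolation=2))
E
```

```text
[ 0.51470474 -0.05648062  0.08349026]
224 [[0.0045, 0.0161, -0.0273], [0.0037, 0.0165, -0.0242], [0.0036, 0.0165, 0.024], [0.0034, 0.0167, 0.0269]]
227 [[0.0026, 0.0154, -0.027], [0.0037, 0.0149, -0.0243], [0.0036, 0.0149, 0.024], [0.0043, 0.0146, 0.0271]]
230 [[0.0052, 0.0125, -0.0276], [0.0055, 0.0124, -0.0247], [0.0036, 0.0133, 0.0241], [0.0044, 0.0129, 0.0272]]
233 [[0.0042, 0.0114, -0.0275], [0.0047, 0.0111, -0.0246], [0.0038, 0.0115, 0.0242], [0.0045, 0.0112, 0.0273]]
236 [[0.0045, 0.0095, -0.0277], [0.0043, 0.0096, -0.0246], [0.0042, 0.0097, 0.0244], [0.0041, 0.0097, 0.0274]]
239 [[0.0043, 0.008, -0.0277], [0.0049, 0.0076, -0.0248], [0.004, 0.0081, 0.0244], [0.0044, 0.0079, 0.0275]]
242 [[0.0043, 0.0063, -0.0278], [0.0039, 0.0065, -0.0247], [0.0048, 0.006, 0.0246], [0.0039, 0.0065, 0.0275]]
245 [[-0.0075, 0.011, -0.0257], [-0.0077, 0.0111, -0.0228], [-0.0079, 0.0113, 0.0226], [-0.0078, 0.0112, 0.0254]]
248 [[-0.0096, 0.0107, -0.0253], [-0.0099, 0.0108, -0.0225], [-0.0108, 0.0113, 0.0221], [-0.0105, 0.0111, 0.0249]]
251 [[-0.0126, 0.0108, -0.0248], [-0.0127, 0.0108, -0.0221], [-0.0123, 0.0106, 0.022], [-0.0122, 0.0106, 0.0247]]
254 [[-0.016, 0.0113, -0.0243], [-0.015, 0.0106, -0.0218], [-0.0152, 0.0108, 0.0215], [-0.0162, 0.0113, 0.024]]
257 [[-0.0186, 0.0113, -0.0239], [-0.0193, 0.0117, -0.0212], [-0.0177, 0.0108, 0.0212], [-0.0182, 0.011, 0.0237]]
260 [[-0.02, 0.0107, -0.0237], [-0.0215, 0.0116, -0.0209], [-0.0205, 0.0109, 0.0208], [-0.021, 0.0113, 0.0233]]
```

View pics/w2c.png

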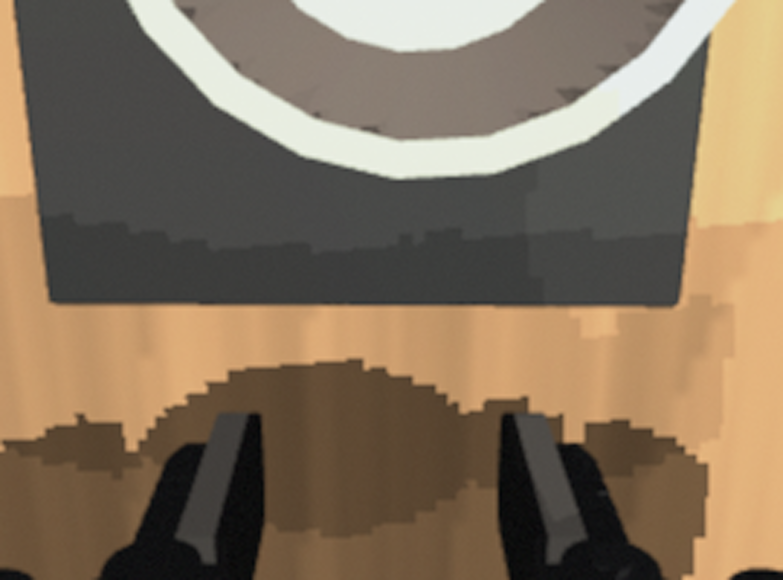

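Tips sit 7 mm above the TCP point, so at z≈0.0905. I'll lower 7 mm to mid-thickness and check the force.

step_arm:
  series:
    - {"x":0,"y":0,"z":-0.3,"twist":0,"jaw":4}
    - {"x":0,"y":0,"z":-0.6,"twist":0,"jaw":4}
    - {"x":0,"y":0,"z":-0.7,"twist":0,"jaw":4}
    - {"x":0,"y":0,"z":-0.7,"twist":0,"jaw":4}

```text
clock: 3.08
eef_pos: [0.5152, -0.0565, 0.0785]
tool_rot: [0.034, 0.707, -0.034, 0.706]
ft_force: [-4.4, 1.4, 15.0]
grip_width: 0.0402
```

The tips touched wood at TCP z≈0.079, so the recess is only about 1 mm and the depth edge was misleading. I'll raise 3 mm.

step_arm:
  series:
    - {"x":0,"y":0,"z":0.3,"twist":0,"jaw":4}
    - {"x":0,"y":0,"z":0.3,"twist":0,"jaw":4}
    - {"x":0,"y":0,"z":0.3,"twist":0,"jaw":4}

```text
clock: 3.33
eef_pos: [0.5153, -0.0566, 0.0815]
tool_rot: [0.034, 0.707, -0.034, 0.706]
ft_force: [-0.9, -0.0, -0.2]
grip_width: 0.0401
```

step_arm:
  series:
    - {"x":0.1,"y":0.6,"z":0,"twist":0,"jaw":4}
    - {"x":0.1,"y":1.2,"z":0,"twist":0,"jaw":4}
    - {"x":0.1,"y":1.5,"z":0,"twist":0,"jaw":4}
    - {"x":0.2,"y":1.7,"z":0,"twist":0,"jaw":4}
    - {"x":0.2,"y":1.9,"z":0,"twist":0,"jaw":4}
    - {"x":0.2,"y":2.1,"z":0,"twist":0,"jaw":4}
    - {"x":0.2,"y":2.4,"z":0,"twist":0,"jaw":4}
    - {"x":0.2,"y":2.7,"z":0,"twist":0,"jaw":4}
    - {"x":0.3,"y":3.0,"z":0,"twist":0,"jaw":4}
    - {"x":0.3,"y":3.3,"z":0,"twist":0,"jaw":4}

```text
clock: 4.17
eef_pos: [0.5183, -0.0234, 0.0814]
tool_rot: [0.034, 0.707, -0.034, 0.706]
ft_force: [0.0, -1.8, -0.4]
grip_width: 0.0402
```

```bash
python3 - <<'E'
from h import *
p,d=snap('wrist','w3');cv2.imwrite('pics/w3c.png',p[50:330,100:420,::-1])
p,d=snap('top','t3');cv2.imwrite('pics/t3c.png',cv2.resize(p[130:280,130:360,::-1],None,fx=3,fy=3,interpolation=2))
measure(p,d)
o=bot.get_obs();print(o['eef_pos'],o['ft_force'])
E
```

```text
ledge c [529.9  88.8] size [165.5 160.3] yaw -0.092 z 0.0814 3904
slate c [523.5  72.8] size [132.7  99.6] yaw -0.099 z 0.0876 1618
slate in ledge mm [ -4.8 -16.5] rel yaw -0.007
ramekin ((529.6068115234375, 53.20343017578125), 34.092281341552734)
[ 0.51846111 -0.02282469  0.08158161] [ 0.49587104 -0.75173226  0.95476303]
```

View pics/w3c.png

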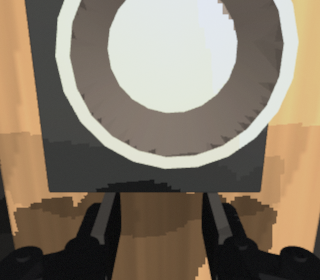

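View pics/t3c.png

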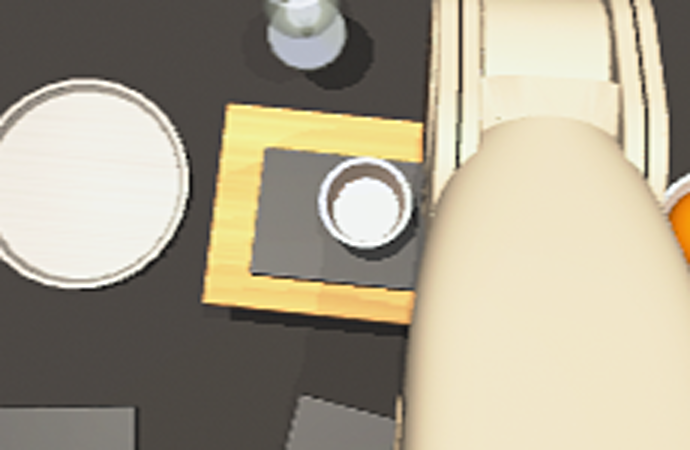

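The slate has moved about 16 mm, still straight, and the ramekin is riding along (top crop: slate front edge at x≈255, untouched by the tips). About 72 mm remain. I'll push 60 mm of that smoothly and then measure.

step_arm:
  series:
    - {"x":0,"y":0.2,"z":0,"twist":0,"jaw":4}
    - {"x":0,"y":0.5,"z":0,"twist":0,"jaw":4}
    - {"x":0.1,"y":0.8,"z":0,"twist":0,"jaw":4}
    - {"x":0.1,"y":1.2,"z":0,"twist":0,"jaw":4}
    - {"x":0.1,"y":1.6,"z":0,"twist":0,"jaw":4}
    - {"x":0.2,"y":2.0,"z":0,"twist":0,"jaw":4}
    - {"x":0.2,"y":2.4,"z":0,"twist":0,"jaw":4}
    - {"x":0.3,"y":2.7,"z":0,"twist":0,"jaw":4}
    - {"x":0.3,"y":2.9,"z":0,"twist":0,"jaw":4}
    - {"x":0.3,"y":3.0,"z":0,"twist":0,"jaw":4}

```text
clock: 5.1
eef_pos: [0.5216, 0.0075, 0.0816]
tool_rot: [0.034, 0.707, -0.033, 0.706]
ft_force: [-0.2, -1.9, -1.0]
grip_width: 0.0401
```

step_arm:
  series:
    - {"x":0,"y":0.2,"z":0,"twist":0,"jaw":4}
    - {"x":0,"y":0.5,"z":0,"twist":0,"jaw":4}
    - {"x":0.1,"y":0.8,"z":0,"twist":0,"jaw":4}
    - {"x":0.1,"y":1.2,"z":0,"twist":0,"jaw":4}
    - {"x":0.1,"y":1.6,"z":0,"twist":0,"jaw":4}
    - {"x":0.2,"y":2.0,"z":0,"twist":0,"jaw":4}
    - {"x":0.2,"y":2.4,"z":0,"twist":0,"jaw":4}
    - {"x":0.3,"y":2.7,"z":0,"twist":0,"jaw":4}
    - {"x":0.3,"y":2.9,"z":0,"twist":0,"jaw":4}
    - {"x":0.3,"y":3.0,"z":0,"twist":0,"jaw":4}

```text
clock: 5.93
eef_pos: [0.5247, 0.0379, 0.0816]
tool_rot: [0.033, 0.707, -0.033, 0.706]
ft_force: [0.7, -2.8, 0.4]
grip_width: 0.04
```

```bash
cat >> h.py <<'E'
def front(p,d):
    W=world('top',d);q=p.astype(int);m=np.zeros(d.shape,bool);m[150:260,120:345]=True
    m&=(W[...,2]>.082)&(W[...,2]<.094)&(q.max(2)-q.min(2)<55)&(q.max(2)<190)
    a=-.092;P=W[m][:,:2]*1000-[523.6,21.6];L=P@np.array([[np.cos(a),np.sin(a)],[-np.sin(a),np.cos(a)]]).T
    r=cv2.minAreaRect(L.astype(np.float32));print('visible rect ledge frame',r)
    for lo,hi in((-45,-20),(-20,10),(10,40)):
        s=L[(L[:,0]>lo)&(L[:,0]<hi)];print('front y at x',lo,hi,s[:,1].max().round(1),'n',len(s))
    print('x range',np.percentile(L[:,0],[1,99]).round(1))
E
python3 - <<'E'
from h import *
p,d=snap('wrist','w4');cv2.imwrite('pics/w4c.png',p[50:330,100:420,::-1])
p,d=snap('top','t4');cv2.imwrite('pics/t4c.png',cv2.resize(p[130:280,130:360,::-1],None,fx=3,fy=3,interpolation=2))
f=np.load('pics/top0.npz');front(f['p'],f['d'])
front(p,d);measure(p,d)
o=bot.get_obs();print(o['clock'],o['eef_pos'],o['ft_force'])
E
```

```text
visible rect ledge frame ((42.835533142089844, -2.5412521362304688), (204.0065155029297, 194.78604125976562), 89.34043884277344)
front y at x -45 -20 100.3 n 656
front y at x -20 10 100.1 n 472
front y at x 10 40 99.6 n 462
x range [-53.7  44.5]
visible rect ledge frame ((31.46704864501953, 31.675247192382812), (118.76097869873047, 327.899658203125), 18.761428833007812)
front y at x -45 -20 177.6 n 373
front y at x -20 10 177.3 n 264
front y at x 10 40 177.0 n 260
x range [-53.4  45.2]
ledge c [535.9 157.6] size [ 83.2 159.9] yaw 1.499 z 0.0868 1650
slate c [532.1 157.3] size [ 83.4 100. ] yaw 1.48 z 0.0877 1089
slate in ledge mm [-0.6  3.8] rel yaw -0.019
ramekin ((536.0059814453125, 115.78792572021484), 33.887943267822266)
6.0333 [0.52470678 0.03802142 0.0816073 ] [-0.40866661 -0.19345827 -0.83428234]
```

View pics/t4c.png

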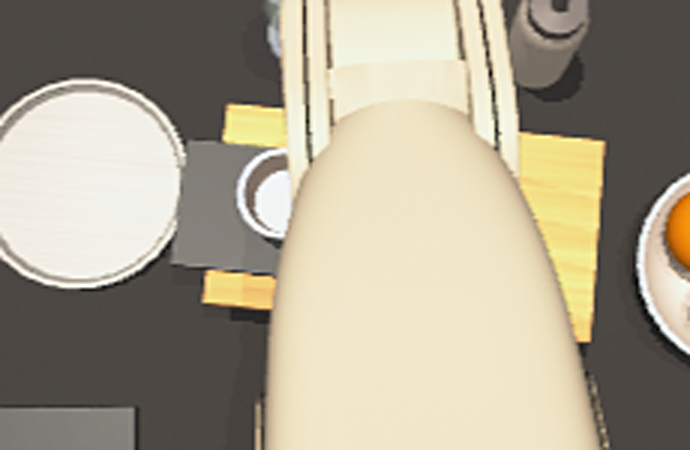

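View pics/w4c.png

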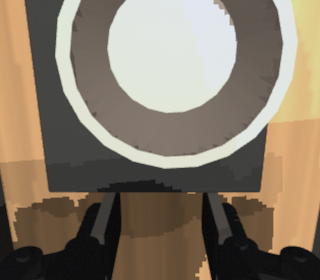

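The front edge is at about 178 mm (28 mm overhang). The slate is square and the ramekin hasn't shifted on it. I'll push 11.5 mm more, then back off and rise.

step_arm:
  series:
    - {"x":0,"y":0.2,"z":0,"twist":0,"jaw":4}
    - {"x":0,"y":0.4,"z":0,"twist":0,"jaw":4}
    - {"x":0.1,"y":0.7,"z":0,"twist":0,"jaw":4}
    - {"x":0.1,"y":0.9,"z":0,"twist":0,"jaw":4}
    - {"x":0.1,"y":1.1,"z":0,"twist":0,"jaw":4}
    - {"x":0.1,"y":1.15,"z":0,"twist":0,"jaw":4}
    - {"x":0.1,"y":1.15,"z":0,"twist":0,"jaw":4}

```text
clock: 6.62
eef_pos: [0.5258, 0.0499, 0.0816]
tool_rot: [0.034, 0.707, -0.032, 0.706]
ft_force: [0.2, -1.9, -0.4]
grip_width: 0.0402
```

step_arm:
  series:
    - {"x":0,"y":-0.6,"z":0,"twist":0,"jaw":4}
    - {"x":-0.1,"y":-2,"z":0,"twist":0,"jaw":4}
    - {"x":-0.3,"y":-4,"z":0,"twist":0,"jaw":4}
    - {"x":-0.5,"y":-6,"z":0.5,"twist":0,"jaw":4}
    - {"x":-0.5,"y":-6,"z":3,"twist":0,"jaw":4}
    - {"x":-0.5,"y":-6,"z":6,"twist":0,"jaw":4}
    - {"x":-0.5,"y":-6,"z":10,"twist":0,"jaw":4}
    - {"x":-2,"y":-8,"z":14,"twist":0,"jaw":4}
    - {"x":-4.5,"y":-11,"z":15,"twist":0,"jaw":4}
    - {"x":-7,"y":-14,"z":15,"twist":0,"jaw":4}

```text
clock: 7.45
eef_pos: [0.4585, -0.0905, 0.2361]
tool_rot: [0.032, 0.703, -0.031, 0.71]
ft_force: [0.1, -2.1, 0.0]
grip_width: 0.0401
```

step_arm:
  series:
    - {"x":-2.5,"y":-3,"z":0,"twist":-4,"jaw":4}
    - {"x":-5,"y":-6,"z":0,"twist":-8,"jaw":4}
    - {"x":-7.5,"y":-9,"z":0,"twist":-12,"jaw":4}
    - {"x":-10,"y":-12,"z":0,"twist":-16,"jaw":4}
    - {"x":-12,"y":-15,"z":0,"twist":-20,"jaw":4}
    - {"x":-12,"y":-15,"z":0,"twist":-20,"jaw":4}

```text
clock: 7.95
eef_pos: [0.3353, -0.2445, 0.2365]
tool_rot: [0.157, 0.686, -0.158, 0.693]
ft_force: [-0.5, 0.2, -0.0]
grip_width: 0.04
```

```bash
python3 - <<'E'
from h import *
p,d=snap('top','t5')
front(p,d)
W=world('top',d);q=p.astype(int);m=np.zeros(d.shape,bool);m[150:260,120:345]=True
z=W[...,2]
a=-.092;R=np.array([[np.cos(a),np.sin(a)],[-np.sin(a),np.cos(a)]]);L=(W[...,:2]*1000-[523.6,21.6])@R.T
s=m&(z>.082)&(z<.094)&(q.max(2)-q.min(2)<55)&(q.max(2)<190)&(abs(L[...,0])<65)&(L[...,1]<210)&(L[...,1]>20)
n,l,st,_=cv2.connectedComponentsWithStats(s.astype(np.uint8));s=l==1+st[1:,4].argmax()
print('slate',cv2.minAreaRect(L[s].astype(np.float32)),'z',np.percentile(z[s],[5,50,95]))
r=m&(z>.11)&(z<.14);print('ramekin',cv2.minEnclosingCircle(L[r].astype(np.float32)))
o=bot.get_obs();print(o['clock'],o['eef_pos'],o['ft_force'])
for n,(u,v) in dict(tray=(157,191),bowl=(378,218)).items(): print(n,W[v,u].round(3))
E
```

```text
visible rect ledge frame ((21.908092498779297, 34.130462646484375), (138.80702209472656, 339.3603210449219), 18.441532135009766)
front y at x -45 -20 189.2 n 660
front y at x -20 10 189.5 n 474
front y at x 10 40 189.8 n 460
x range [-53.7  45. ]
slate ((-4.168800354003906, 115.09934997558594), (149.5969696044922, 100.23057556152344), 89.7152328491211) z [0.08504318 0.08760476 0.09016606]
ramekin ((3.915668487548828, 104.67845916748047), 33.78474426269531)
8.0 [ 0.33682552 -0.24263376  0.23640627] [ 0.27953987 -0.19871077 -0.12206953]
tray [0.564 0.297 0.002]
bowl [ 0.499 -0.263  0.008]
```

View pics/t5.png

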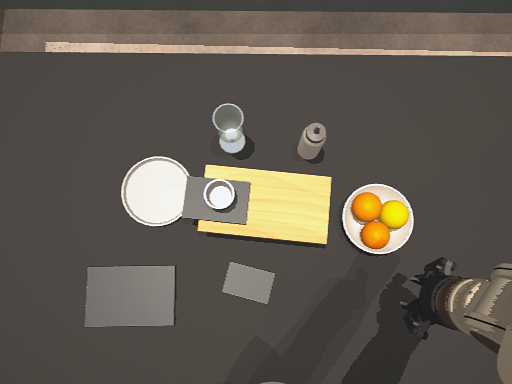

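The slate's centre is at y=115.1 mm, so its end is at 190 mm (40 mm overhang). It is square, 4 mm off the centre line, and lies flat. Everything else is unmoved and the hand is clear.

```bash
python3 -c "
from workcell import bot
print(bot.job_done())"
```

```text
the job is handed in; nothing more can be done
None
```

I pushed the middle-sized slate about 89 mm along the ledge towards the tray with two spread fingertips, then backed off, raised the hand clear and handed the job in at about 8 s.

**Final check (top camera):**
- **Slate:** its end is at about 190 mm, so 40 mm sticks out. It is within about 0.005 rad of straight, 4 mm off the centre line, and flat with its top at 0.0876 m.
- **Ramekin:** it is about 8 mm and 10 mm from the slate's middle, much as at the start.
- **Other things:** the tray, bowl, glass and bottle looked unmoved. I compared points on the tray and bowl numerically; the glass and bottle I only checked by eye.

**One disagreement:** the wrist depth put the fingertips about 7 mm above the TCP, but it was really about 1 mm. Lowering on that reading pressed the tips on the bare wood behind the slate with about 15 N; I then raised them 3 mm before pushing.

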